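# Seal the jam jars, find the worn lid and pack the crate

### The arm

A 7-joint arm with a two-finger parallel gripper is mounted at the origin on a cart in front of the work surface, level with it; the furniture and walls round the work are solid. World frame = base frame: x ahead of the robot, y to its left, z up, the work surface at z = 0. Lengths are in mm, angles in rad, forces in N, time in s.
With the tool pointing down it reaches from about 400 to 875 mm from the base axis. Payload 4.4 kg.
Tool frame: the origin (TCP) lies midway between the tips of the shut fingers; the grasp point (between the pads) lies 19 mm behind it; z points along the fingers, y is the line along which they close (so a half turn about z gives the same grasp; the last joint's range is limited). The gripper opens to 85 mm and grips with 20 to 120 N. Pads are 22 mm wide; open, the fingers measure 114 mm over their backs; the gripper's body (76 mm by 85 mm) begins 54 mm behind the grasp point. The pads swing forward as they close: fully open they stand 13 mm farther back than shut.
Start: joints at [1.133, 0.628, 0.038, 1.517, -0.027, 0.996, -0.02], TCP at [236.169, -605.592, 231.313] pointing down, gripper open.
Joint ranges: [-3.06, 3.06], [-0.37, 2.12], [-1.25, 1.32], [0.18, 2.47], [-1.1, 4.24], [0.23, 1.98], [-2.94, 2.94]. Speed limits (rad/s): [2.57, 2.57, 3.14, 3.14, 3.14, 3.14, 3.14].

### API

Orientations are given as a unit quaternion [w, x, y, z].
In Python, from plant import manip, viewer, close_job gives the robot as it stands (manip), with the cameras (viewer) and the job as plain functions.
- The arm moves only by the shell command python3 shift.py 'ROWS' [OPENING] [FORCE]. ROWS is a JSON list of rows, 1 to 12 of them, each of 6 numbers: dx, dy, dz in mm, then a rotation vector rx, ry, rz in rad; each row shifts and turns the commanded pose from where the row before left it, along the tool's axes as they then stand; what a row does not reach is not made up. A row lasts 1/10 s, in which the tool goes at most 50 mm and 0.15 rad, less where a joint would pass 70% of its speed; a pose out of reach is approached as far as the arm can. OPENING is the finger opening in mm, set as the command begins (- or left out keeps the last). The fingers move at their own pace and stop on an object; FORCE is the grip in N (left out, the last holds). Time passes only in rows, so rows that do not move let the fingers close. It prints the time, the measured TCP pose, the force, the opening and the grip force at its end.
- manip.read_state(): the state, without advancing time (a new reading comes with each control period).
- viewer.capture(name): name is "side" or "top" or "wrist"; returns the picture (400x640x3 uint8, red, green, blue); there is no depth.
- viewer.calibration(name): a dict with "fx", "fy", "cx", "cy" (pixels), "world_from_camera" (4x4, takes a point from camera to world coordinates); the wrist camera has in their place "mount" (4x4, takes a point from camera to tool coordinates, whose origin is the TCP and whose axes are the flange's). Camera axes: x right, y down, z forward; pixel columns grow to the right and rows downward; lengths in mm; the calibration is good to about 2 mm. A picture is of the moment at which its call begins: read the wrist's pose just before it. calibration takes no time and is no camera call.
- close_job(): hands the job in; it is judged then, once.
The state is a dict: "time": time; "q": joint angles; "dq": joint speeds; "joint_efforts": joint torques, N m; "position": TCP position; "eef_rot": TCP orientation; "force": force on the tool from outside, world axes, zero at the start; "wrist_torque": the same for the moment, N m; "finger_gap": finger opening in mm; "gripper_force": force on a finger pad.
Only numpy, scipy, OpenCV 4.12 (cv2) and the standard library are available. Lean on these libraries where they do the work, as an engineer would, in place of code of your own. Each camera call takes 0.05 s, during which the arm holds its last target. There are 200 camera calls.

### The job

Seal these four jars of jam for the pantry: press the button in each lid gently until it clicks. A sound button stays down; one lid is worn and its button comes up again, so stand that jar on the breakfast tray beside the mug, to be eaten first. Each of the three cells of the wooden crate must end up with a sealed jar; set the jars down without dropping or tipping them, and leave the other things where they are.

Things in the scene. Friction and masses are not known exactly. Their poses are not given: they have to be found in the camera images.
- jar_1: one of four jars of jam that look alike (white lid, strawberry label): 65 mm across, 94 mm high, lid 63 mm across from 83 to 94 mm up, with a round push button in the middle of the lid. About 0.35 kg. Origin: centre of the underside, z up. Which jar stands where changes.
- button_1: grey 28 mm push button in the lid of jar_1. Origin on its axis, 5.5 mm below its top; up, it lies level with the lid's top (94 mm over the jar's origin). All start up; travel 3 mm, then rigid, 2.5 mm proud of the lid. A sound one resists with up to about 6 N in its first millimetre, then snaps down and stays. The worn one gives all the way under 1 to 2 N and rises when let go.
- jar_2: one of four jars of jam that look alike (white lid, strawberry label): 65 mm across, 94 mm high, lid 63 mm across from 83 to 94 mm up, with a round push button in the middle of the lid. About 0.35 kg. Origin: centre of the underside, z up. Which jar stands where changes.
- button_2: grey 28 mm push button in the lid of jar_2. Origin on its axis, 5.5 mm below its top; up, it lies level with the lid's top (94 mm over the jar's origin). All start up; travel 3 mm, then rigid, 2.5 mm proud of the lid. A sound one resists with up to about 6 N in its first millimetre, then snaps down and stays. The worn one gives all the way under 1 to 2 N and rises when let go.
- jar_3: one of four jars of jam that look alike (white lid, strawberry label): 65 mm across, 94 mm high, lid 63 mm across from 83 to 94 mm up, with a round push button in the middle of the lid. About 0.35 kg. Origin: centre of the underside, z up. Which jar stands where changes.
- button_3: grey 28 mm push button in the lid of jar_3. Origin on its axis, 5.5 mm below its top; up, it lies level with the lid's top (94 mm over the jar's origin). All start up; travel 3 mm, then rigid, 2.5 mm proud of the lid. A sound one resists with up to about 6 N in its first millimetre, then snaps down and stays. The worn one gives all the way under 1 to 2 N and rises when let go.
- jar_4: one of four jars of jam that look alike (white lid, strawberry label): 65 mm across, 94 mm high, lid 63 mm across from 83 to 94 mm up, with a round push button in the middle of the lid. About 0.35 kg. Origin: centre of the underside, z up. Which jar stands where changes.
- button_4: grey 28 mm push button in the lid of jar_4. Origin on its axis, 5.5 mm below its top; up, it lies level with the lid's top (94 mm over the jar's origin). All start up; travel 3 mm, then rigid, 2.5 mm proud of the lid. A sound one resists with up to about 6 N in its first millimetre, then snaps down and stays. The worn one gives all the way under 1 to 2 N and rises when let go.
- crate: fixed wooden jar crate, three cells in a row along its y: cell centres at y = -76, 0 and 76 mm, x = 0; cells 71 mm square, floor 8 mm up, side slats and dividers at most 46 mm high and 5 mm thick, end boards 60 mm high. Origin: centre of the underside. Two cells hold jars at the start; the third is empty.
- board: fixed wooden board, 220 (x) by 150 (y) by 8 mm, on which the other two jars stand, at x = -70 and +35 mm. Origin: centre of the underside.
- tray: fixed wooden breakfast tray, 250 (x) by 192 (y) mm, floor 8 mm up, rim 20 mm high and 7 mm thick, a bar handle to 38 mm up over each short rim (x = -121 and 121 mm). Origin: centre of the underside. The mug stands in its +x half; the -x half (around x = -60 mm, y = 0) is free. Tray and board may stand on either side of the crate.
- mug: dark mug with a white foot, 82 mm across, 97 mm high, with a handle towards its -y, standing on the tray. Origin: underside, z up.
- lemon: lemon, 71 mm, on the worktop behind the work; leave it.
- spoon: wooden spoon, 311 mm, on the worktop behind the work; leave it.
- teaspoon: teaspoon, 139 mm, on the worktop at the left; leave it.

How it is judged (in metres and radians):
At the end, for the whole second after the job is handed in: one jar, its button up, stands on the tray's floor (within 100 mm in x, 70 mm in y of its centre); the other three, their buttons down by 2 mm or more, stand on the floors of the crate's cells (within 12 mm across the row); all upright and at rest; the mug stands on the tray (((x of jar_1 in the frame of tray between -0.1 and 0.1 m and y of jar_1 in the frame of tray between -0.07 and 0.07 m and z of jar_1 in the frame of tray between 0.003 and 0.013 m and z of button_1 in the frame of jar_1 above 0.093 m and (x of jar_2 in the frame of crate between -0.012 and 0.012 m and y of jar_2 in the frame of crate between -0.09 and 0.09 m and z of jar_2 in the frame of crate between 0.003 and 0.013 m and z of button_2 in the frame of jar_2 below 0.092 m) and (x of jar_3 in the frame of crate between -0.012 and 0.012 m and y of jar_3 in the frame of crate between -0.09 and 0.09 m and z of jar_3 in the frame of crate between 0.003 and 0.013 m and z of button_3 in the frame of jar_3 below 0.092 m) and (x of jar_4 in the frame of crate between -0.012 and 0.012 m and y of jar_4 in the frame of crate between -0.09 and 0.09 m and z of jar_4 in the frame of crate between 0.003 and 0.013 m and z of button_4 in the frame of jar_4 below 0.092 m)) or (x of jar_2 in the frame of tray between -0.1 and 0.1 m and y of jar_2 in the frame of tray between -0.07 and 0.07 m and z of jar_2 in the frame of tray between 0.003 and 0.013 m and z of button_2 in the frame of jar_2 above 0.093 m and (x of jar_1 in the frame of crate between -0.012 and 0.012 m and y of jar_1 in the frame of crate between -0.09 and 0.09 m and z of jar_1 in the frame of crate between 0.003 and 0.013 m and z of button_1 in the frame of jar_1 below 0.092 m) and (x of jar_3 in the frame of crate between -0.012 and 0.012 m and y of jar_3 in the frame of crate between -0.09 and 0.09 m and z of jar_3 in the frame of crate between 0.003 and 0.013 m and z of button_3 in the frame of jar_3 below 0.092 m) and (x of jar_4 in the frame of crate between -0.012 and 0.012 m and y of jar_4 in the frame of crate between -0.09 and 0.09 m and z of jar_4 in the frame of crate between 0.003 and 0.013 m and z of button_4 in the frame of jar_4 below 0.092 m)) or (x of jar_3 in the frame of tray between -0.1 and 0.1 m and y of jar_3 in the frame of tray between -0.07 and 0.07 m and z of jar_3 in the frame of tray between 0.003 and 0.013 m and z of button_3 in the frame of jar_3 above 0.093 m and (x of jar_1 in the frame of crate between -0.012 and 0.012 m and y of jar_1 in the frame of crate between -0.09 and 0.09 m and z of jar_1 in the frame of crate between 0.003 and 0.013 m and z of button_1 in the frame of jar_1 below 0.092 m) and (x of jar_2 in the frame of crate between -0.012 and 0.012 m and y of jar_2 in the frame of crate between -0.09 and 0.09 m and z of jar_2 in the frame of crate between 0.003 and 0.013 m and z of button_2 in the frame of jar_2 below 0.092 m) and (x of jar_4 in the frame of crate between -0.012 and 0.012 m and y of jar_4 in the frame of crate between -0.09 and 0.09 m and z of jar_4 in the frame of crate between 0.003 and 0.013 m and z of button_4 in the frame of jar_4 below 0.092 m)) or (x of jar_4 in the frame of tray between -0.1 and 0.1 m and y of jar_4 in the frame of tray between -0.07 and 0.07 m and z of jar_4 in the frame of tray between 0.003 and 0.013 m and z of button_4 in the frame of jar_4 above 0.093 m and (x of jar_1 in the frame of crate between -0.012 and 0.012 m and y of jar_1 in the frame of crate between -0.09 and 0.09 m and z of jar_1 in the frame of crate between 0.003 and 0.013 m and z of button_1 in the frame of jar_1 below 0.092 m) and (x of jar_2 in the frame of crate between -0.012 and 0.012 m and y of jar_2 in the frame of crate between -0.09 and 0.09 m and z of jar_2 in the frame of crate between 0.003 and 0.013 m and z of button_2 in the frame of jar_2 below 0.092 m) and (x of jar_3 in the frame of crate between -0.012 and 0.012 m and y of jar_3 in the frame of crate between -0.09 and 0.09 m and z of jar_3 in the frame of crate between 0.003 and 0.013 m and z of button_3 in the frame of jar_3 below 0.092 m))) and angle between each of jar_1, jar_2, jar_3, jar_4's own z axis and vertical below 0.1 rad and linear speed of each of jar_1, jar_2, jar_3, jar_4 below 0.02 m/s and angle between mug's own z axis and vertical below 0.15 rad and horizontal distance between mug and tray below 0.1 m); the robot touches nothing.
It fails at once if a lid button is pressed with more than 40 N (contact force between anything else and button_1 above 40 N or contact force between anything else and button_2 above 40 N or contact force between anything else and button_3 above 40 N or contact force between anything else and button_4 above 40 N).
It fails at once if a jar is tipped by more than 0.5 rad (angle between any of jar_1, jar_2, jar_3, jar_4's own z axis and vertical above 0.5 rad).
It fails at once if a jar is dropped: it moves at more than 0.6 m/s while the fingers do not hold it ((linear speed of jar_1 above 0.6 m/s and contact force between the fingers and jar_1 below 0.05 N) or (linear speed of jar_2 above 0.6 m/s and contact force between the fingers and jar_2 below 0.05 N) or (linear speed of jar_3 above 0.6 m/s and contact force between the fingers and jar_3 below 0.05 N) or (linear speed of jar_4 above 0.6 m/s and contact force between the fingers and jar_4 below 0.05 N)).
It fails at once if the mug is tipped by more than 0.4 rad or pushed by more than 30 mm (angle between mug's own z axis and vertical above 0.4 rad or distance of mug from where it was at the start of the episode above 0.03 m).
It fails at once if the lemon, the wooden spoon or the teaspoon is moved by more than 40 mm (distance of any of lemon, spoon, teaspoon from where it was at the start of the episode above 0.04 m).
It also fails if it takes over 72 s, if anything falls off the work surface, if the arm or the gripper's body presses on something with over 40 N, if the wrist force passes 120 N, or if a joint passes its speed limit or range.

## Working session

There is one attempt and no reset: what is moved stays moved. The work goes in short steps, Python scripts to look and compute and a shell command to move; the robot and the scene stay as the last step left them, time stands still between calls to the robot, and variables do not carry over. Pictures are saved under pics/ and viewed, at most 12 in all, crops included, and the job is handed in when it is done.

```bash
ls; mkdir -p pics; python3 - <<'E'
from plant import manip, viewer, close_job
import cv2,numpy as np
s=manip.read_state();print(s)
for n in("top","side"):
    im=viewer.capture(n);cv2.imwrite(f"pics/{n}0.png",im[:,:,::-1])
    c=viewer.calibration(n);print(n,c)
print(viewer.calibration("wrist"))
E
```

```text
pics
plant.py
shift.py
{'time': 0.0, 'q': array([ 1.13321036,  0.62931454,  0.03846156,  1.51837972, -0.02699987,
        0.99627156, -0.02004732]), 'dq': array([-7.69513362e-04,  2.69717104e-04,  8.08387409e-06, -9.67198424e-04,
        1.39286794e-04,  1.29336707e-03,  1.46475435e-03]), 'joint_efforts': array([-1.67873446e-05, -5.63403404e+01,  1.22604780e+00, -1.93448710e+01,
        1.09064006e-02,  1.05880393e-02,  4.75475105e-06]), 'position': array([ 235.92340664, -605.00900714,  230.40615799]), 'eef_rot': array([-9.07976920e-04,  9.82777030e-01,  1.84792989e-01, -1.88358939e-04]), 'force': array([-0.47928701,  0.23670836, -0.07326961]), 'wrist_torque': array([-0.06100985,  0.02609367, -0.03209609]), 'gripper_force': 0.0, 'finger_gap': 85.45483799181837}
top {'fx': 490.44025435234647, 'fy': 490.44025435234647, 'cx': 325.7152602668281, 'cy': 205.3576233848841, 'world_from_camera': array([[ 1.04986733e-02, -9.87210119e-01,  1.59078468e-01,
         2.84293015e+02],
       [-9.99603684e-01, -6.20584883e-03,  2.74583722e-02,
         5.29838901e+01],
       [-2.61199659e-02, -1.59
[... 367 characters left out ...]
5.98788704e-02,  4.45678184e-01, -8.93188377e-01,
         1.49145343e+03],
       [-1.45574235e-02, -8.95088680e-01, -4.45650465e-01,
         7.93474003e+02],
       [ 0.00000000e+00,  0.00000000e+00,  0.00000000e+00,
         1.00000000e+00]])}
{'fx': 293.4746909714494, 'fy': 293.4746909714494, 'cx': 319.1862937917338, 'cy': 206.08223225819842, 'mount': array([[-3.78590036e-04, -9.50352668e-01, -3.11174650e-01,
         8.14484519e+01],
       [ 9.99999919e-01, -4.02396341e-04,  1.23031572e-05,
         8.77722144e-02],
       [-1.36907879e-04, -3.11174620e-01,  9.50352744e-01,
        -1.44221004e+02],
       [ 0.00000000e+00,  0.00000000e+00,  0.00000000e+00,
         1.00000000e+00]])}
```

View pics/top0.png

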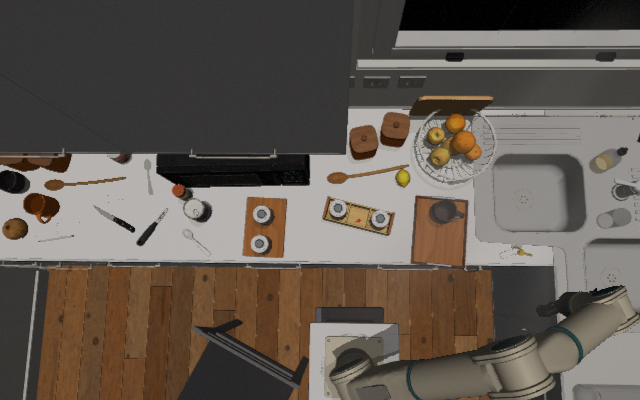

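View pics/side0.png

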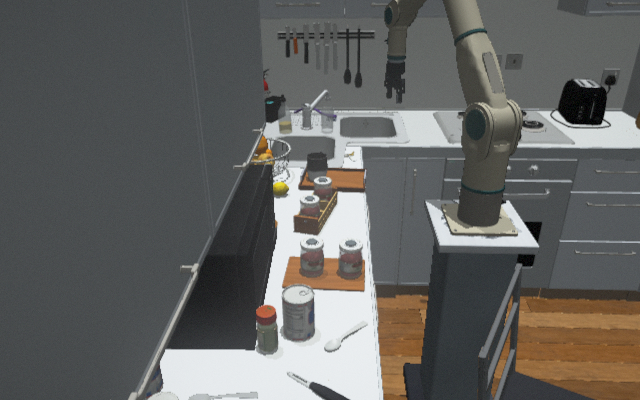

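```bash
cat > h.py <<'E'
from plant import manip, viewer, close_job
import cv2,numpy as np
from scipy.spatial.transform import Rotation as R
def ray(c,u,v,M=None):
    M=c["world_from_camera"] if M is None else M
    d=M[:3,:3]@np.array([(u-c["cx"])/c["fx"],(v-c["cy"])/c["fy"],1.]);return M[:3,3],d
def plane(c,u,v,z,M=None):
    o,d=ray(c,u,v,M);return o+d*(z-o[2])/d[2]
def proj(c,p,M=None):
    M=c["world_from_camera"] if M is None else M
    q=M[:3,:3].T@(np.array(p)-M[:3,3]);return np.array([c["cx"]+c["fx"]*q[0]/q[2],c["cy"]+c["fy"]*q[1]/q[2]])
def rot(s):
    w,x,y,z=s["eef_rot"];return R.from_quat([x,y,z,w])
def togo(target,yaw=None):
    """tool-axes shift to target TCP; yaw = wanted direction (deg) of tool y in world, mod 180"""
    s=manip.read_state();r=rot(s)
    a=r.as_matrix();y=np.degrees(np.arctan2(a[1,1],a[0,1]))
    print("TCP",s["position"].round(1),"tool y dir",round(y,1),"zaxis",a[:,2].round(3),"tool dx",(r.inv().apply(np.array(target)-s["position"])).round(1))
    if yaw is not None:
        d=(yaw-y+90)%180-90
        yr=np.radians(y+d);Y=np.array([np.cos(yr),np.sin(yr),0]);Z=np.array([0,0,-1]);T=np.c_[np.cross(Y,Z),Y,Z]
        print("rotvec (tool)",(r.inv()*R.from_matrix(T)).as_rotvec().round(3))
E
python3 - <<'E'
from h import *
im=cv2.imread("pics/top0.png");c=viewer.calibration("top")
crop=cv2.resize(im[170:280,220:490],None,fx=2.95,fy=2.95,interpolation=cv2.INTER_CUBIC);cv2.imwrite("pics/crop0.png",crop)
g=im.astype(int);sat=g.max(2)-g.min(2);m=((sat<30)&(g.max(2)>110)).astype(np.uint8)
def blobs(mask,roi,amin=60):
    x0,x1,y0,y1=roi;n,l,st,ce=cv2.connectedComponentsWithStats(np.ascontiguousarray(mask[y0:y1,x0:x1]))
    return [(st[i],ce[i]+[x0,y0]) for i in range(1,n) if st[i][4]>=amin]
for name,roi in dict(b=(247,284,200,252),c=(325,394,200,232)).items():
    for st,ce in blobs(m,roi): print(name,st,ce.round(1),plane(c,*ce,102).round(1))
hsv=cv2.cvtColor(im,cv2.COLOR_BGR2HSV)
w=((hsv[:,:,1]>70)).astype(np.uint8)
for name,roi in dict(board=(236,296,190,265),crate=(316,402,190,240),tray=(405,475,190,272)).items():
    x0,x1,y0,y1=roi;cs,_=cv2.findContours(np.ascontiguousarray(w[y0:y1,x0:x1]),cv2.RETR_EXTERNAL,cv2.CHAIN_APPROX_NONE)
    k=max(cs,key=cv2.contourArea)+[x0,y0];rc=cv2.minAreaRect(k);z=dict(board=8,crate=50,tray=20)[name]
    P=np.array([plane(c,*p,z) for p in cv2.boxPoints(rc)]);print(name,cv2.contourArea(k),P.round(0)[:,:2].tolist(),"ctr",P.mean(0).round(1),"len",np.linalg.norm(P-np.roll(P,-1,0),axis=1).round())
E
```

```text
b [  6   6  17  17 173] [261.1 213.9] [526.9 327.3 102. ]
b [  4  35  17  17 176] [259.1 243.4] [422.9 331.  102. ]
c [  4   0  65  27 718] [366.8 208.5] [548.2 -43.7 102. ]
c [  0  20  44  12 269] [339.7 227.6] [480.4  50.6 102. ]
board 2260.5 [[388.0, 407.0], [607.0, 401.0], [598.0, 250.0], [379.0, 259.0]] ctr [492.9 329.    8. ] len [219. 151. 219. 148.]
crate 857.0 [[519.0, 115.0], [600.0, 96.0], [540.0, -146.0], [460.0, -126.0]] ctr [529.9 -15.2  50. ] len [ 83. 249.  83. 248.]
tray 2864.5 [[335.0, -185.0], [612.0, -203.0], [601.0, -418.0], [326.0, -394.0]] ctr [ 468.5 -300.1   20. ] len [278. 215. 277. 210.]
```

View pics/crop0.png

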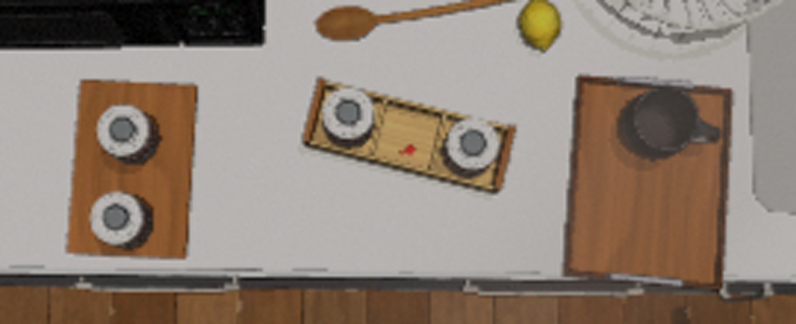

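```bash
cat >> h.py <<'E'
def buttons(im,c,seeds,rad,z,lo,hi,M=None):
    """grey button discs: darker blob inside lid near each seed -> world points"""
    g=cv2.GaussianBlur(cv2.cvtColor(im,cv2.COLOR_BGR2GRAY),(0,0),.5);out=[]
    yy,xx=np.mgrid[:g.shape[0],:g.shape[1]]
    for u,v in seeds:
        m=((g>lo)&(g<hi)&(np.hypot(xx-u,yy-v)<rad)).astype(np.uint8)
        n,l,st,ce=cv2.connectedComponentsWithStats(m)
        i=min([k for k in range(1,n) if st[k][4]>8],key=lambda k:np.hypot(*(ce[k]-[u,v])))
        P=plane(c,*ce[i],z,M);out.append(P);print("seed",np.round((u,v),1),"px",ce[i].round(1),"area",st[i][4],"wh",st[i][2:4],"->",P.round(1))
    return np.array(out)
E
python3 - <<'E'
from h import *
im=cv2.imread("pics/top0.png");c=viewer.calibration("top")
g=cv2.cvtColor(im,cv2.COLOR_BGR2GRAY);print(g[204:222,330:348])
seeds=[(220+x/2.95-.3,170+y/2.95-.3) for x,y in((122,130),(116,216),(348,112),(473,143))]
buttons(im,c,seeds,6,107.5,60,165)
E
```

```text
[[163 164 177 180 173 119  72  58  66  78 122 164 178 156 175 143  80  60]
 [175 154 171 174 118  81 101 108 109 107  70  87 165 178 180 180 126 125]
 [169 180 179 137  82  99 107 108 109 110 109  69 156 179 179 179 166 139]
 [175 180 175 145 102 105 108 107 109 108 110  77 128 172 180 180 147 149]
 [168 179 175 127  89 105 110 110 110 109 111  71 128 172 179 181 130 143]
 [169 176 178 153  80 105 110 111 109 110 111  78 126 171 181 179 121 140]
 [166 160 175 178 108  81 103 110 109 110 101  88 133 173 179 181 110 137]
 [163 164 176 180 176 112  77  91  97  68  92 167 179 179 180 175 112 125]
 [139 164 177 180 159 157 149 125 117 110 133 171 179 178 177 133  67 102]
 [ 68 155 176 180 180 180 179 178 179 158 174 180 178 180 154  83  71  90]
 [ 59  86 157 175 180 180 174 180 179 175 177 181 174 170  97  46 110 120]
 [ 81  49  61 127 164 173 141 170 174 149 156 169 131  68  47  56 114 143]
 [ 99  53  44  50  79 134 156 161 168 147 126  96  62  50  35  68 104 143]
 [121  81  51  42  49  48  44  48  56  65  50  48  43  56  73 137 119 113]
 [106 122  82  54  53  51  49  45  48  48  39  48  49  68 143 155 128 114]
 [138 118 102  99  72  59  55  49  47  61  65  69  76 136 146 144 148 116]
 [ 55  62  93 118 121 107  95  77  69 107 112 121 137 147 146 120 139 121]
 [ 95  80  67  55  52  64  95 124 138 128 115 126 123 141 146 119 111 139]]
seed [261.1 213.8] px [261.2 213.7] area 91 wh [11 11] -> [526.5 326.3 107.5]
seed [259.  242.9] px [259. 243.] area 93 wh [11 11] -> [423.7 330.5 107.5]
seed [337.7 207.7] px [337.6 207.6] area 88 wh [10 11] -> [550.   58.6 107.5]
seed [380.  218.2] px [379.8 218.2] area 98 wh [11 11] -> [513.6 -88.6 107.5]
```

```bash
python3 - <<'E'
from h import *
togo([513.6,-88.6,235],-13.8)
togo([513.6,-88.6,235],76.2)
E
python3 shift.py '[[47,-11,0,0,0,-0.08],[47,-11,0,0,0,-0.08],[47,-11,0,0,0,-0.08],[47,-11,0,0,0,-0.08],[47,-11,0,0,0,-0.08],[47,-11,0,0,0,-0.08],[47,-11,0,0,0,-0.08],[47,-11,0,0,0,-0.08],[47,-11,0,0,0,-0.08],[47,-11,0,0,0,-0.08],[47,-11,0,0,0,-0.08],[40,-11,0,0,0,-0.08]]' 0 40; python3 - <<'E'
from h import *
togo([513.6,-88.6,150],-13.8)
E
```

```text
time: 1.3
position: [515.9, -128.0, 231.1]
eef_rot: [-0.0, 0.785, 0.62, 0.0]
force: [0.1, -0.7, -0.4]
finger_gap: -0.2
gripper_force: 0.0
TCP [ 515.9 -128.   231.1] tool y dir -13.4 zaxis [ 0.     0.001 -1.   ] tool dx [ 37.7 -11.4  81.2]
rotvec (tool) [ 0.    -0.001  0.007]
```

```bash
cat >> h.py <<'E'
def wrist(name):
    s=manip.read_state();im=viewer.capture("wrist")[:,:,::-1].copy();cv2.imwrite(f"pics/{name}.png",im)
    c=viewer.calibration("wrist");T=np.eye(4);T[:3,:3]=rot(s).as_matrix();T[:3,3]=s["position"];return im,c,T@c["mount"]
E
python3 - <<'E'
from h import *
im,c,M=wrist("w1")
for p in([513.6,-88.6,107.5],[550,58.6,107.5]):print(proj(c,p,M))
E
```

```text
[305.21917224 159.52802408]
[303.89520168 -41.91640584]
```

View pics/w1.png

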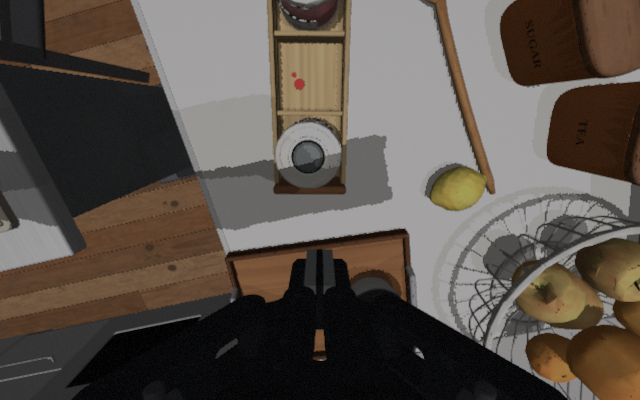

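```bash
python3 - <<'E'
from h import *
im=cv2.imread("pics/w1.png");s=manip.read_state();c=viewer.calibration("wrist");T=np.eye(4);T[:3,:3]=rot(s).as_matrix();T[:3,3]=s["position"];M=T@c["mount"]
P=buttons(im,c,[(308,157)],20,107.5,20,150,M)
P=(P[0]+[513.6,-88.6,107.5])/2;print(P)
togo([P[0],P[1],122])
E
```

```text
seed [308 157] px [308.2 158. ] area 1121 wh [38 38] -> [516.2 -78.5 107.5]
[514.87515146 -83.55078369 107.5       ]
TCP [ 516.  -119.3  231.3] tool y dir -12.7 zaxis [ 0.     0.007 -1.   ] tool dx [ 33.9  -8.8 109.6]
```

```bash
python3 shift.py '[[0,0,40,0,0,0],[0,0,35,0,0,0],[0,0,0,0,0,0],[0,0,0,0,0,0]]'; python3 - <<'E'
from h import *
togo([515,-88.2,122],-13.8)
E
```

```text
time: 1.75
position: [515.2, -131.2, 156.3]
eef_rot: [-0.001, 0.786, 0.618, -0.0]
force: [-0.2, 0.6, -0.4]
finger_gap: -0.2
gripper_force: 0.0
TCP [ 515.2 -131.2  156.3] tool y dir -13.7 zaxis [-0.001  0.    -1.   ] tool dx [ 41.7 -10.3  34.3]
rotvec (tool) [-0.001 -0.     0.001]
```

```bash
python3 shift.py '[[21,-5,15,0,0,0],[21,-5,18,0,0,0],[0,0,0,0,0,0],[0,0,0,0,0,0],[0,0,0,0,0,0]]'; python3 - <<'E'
from h import *
togo([515,-88.2,107.5],-13.8)
print(manip.read_state()["force"])
E
```

```text
time: 2.25
position: [516.7, -89.4, 124.8]
eef_rot: [0.001, 0.787, 0.617, 0.001]
force: [-0.5, -0.4, 0.2]
finger_gap: 0.2
gripper_force: 0.0
TCP [516.7 -89.4 124.8] tool y dir -13.8 zaxis [ 0.003 -0.001 -1.   ] tool dx [ 0.7 -2.  17.3]
rotvec (tool) [0.003 0.    0.   ]
[-0.45275305 -0.40258127  0.23605655]
```

```bash
python3 shift.py '[[1,-2,5,0,0,0],[0,0,5,0,0,0],[0,0,5,0,0,0],[0,0,0,0,0,0],[0,0,0,0,0,0]]'; for i in 1 2 3 ; do python3 shift.py '[[0,0,1,0,0,0],[0,0,0,0,0,0],[0,0,0,0,0,0]]' | grep -E "pos|^force"; done
```

```text
time: 2.75
position: [513.7, -86.5, 108.1]
eef_rot: [-0.0, 0.786, 0.618, -0.0]
force: [-0.1, -0.4, 0.1]
finger_gap: -0.1
gripper_force: 0.0
position: [513.9, -86.5, 107.6]
force: [-0.5, -0.5, 3.0]
position: [513.9, -86.5, 106.2]
force: [-0.3, 0.3, 0.9]
position: [513.8, -86.4, 105.1]
force: [-0.0, -0.2, -0.1]
```

```bash
for i in 1 2 3; do python3 shift.py '[[0,0,0.7,0,0,0],[0,0,0,0,0,0],[0,0,0,0,0,0]]' | grep -E "pos|^force"; done
```

```text
position: [513.9, -86.4, 104.6]
force: [-0.2, 0.2, 0.1]
position: [513.9, -86.4, 104.5]
force: [-0.9, -0.2, 7.1]
position: [514.0, -86.5, 104.5]
force: [-2.8, 1.4, 12.6]
```

```bash
python3 shift.py '[[0,0,-20,0,0,0],[37,0,0,0,0,0],[37,0,0,0,0,0],[37,0,0,0,0,0],[37,0,0,0,0,0],[0,0,0,0,0,0],[0,0,0,0,0,0],[0,0,0,0,0,0]]'; python3 - <<'E'
from h import *
togo([550.5,59,108.5],-13.8)
E
```

```text
time: 5.35
position: [548.5, 55.8, 123.0]
eef_rot: [0.0, 0.787, 0.617, -0.001]
force: [0.2, -0.2, -0.6]
finger_gap: 0.2
gripper_force: 0.0
TCP [548.5  55.8 123. ] tool y dir -13.8 zaxis [-0.001 -0.001 -1.   ] tool dx [ 3.6  1.2 14.5]
rotvec (tool) [-0.     0.001  0.   ]
```

```bash
python3 shift.py '[[4,1,5,0,0,0],[0,0,5,0,0,0],[0,0,4.5,0,0,0],[0,0,0,0,0,0],[0,0,0,0,0,0]]' | grep -E "pos|^force"; for i in 1 2 3 4; do python3 shift.py '[[0,0,0.7,0,0,0],[0,0,0,0,0,0],[0,0,0,0,0,0]]' | grep -E "pos|^force"; done
```

```text
position: [550.6, 60.7, 108.5]
force: [-0.5, 0.3, 0.2]
position: [550.9, 61.0, 108.1]
force: [0.5, 0.3, 0.7]
position: [550.9, 61.0, 107.5]
force: [0.6, 0.3, 0.1]
position: [550.9, 61.0, 106.7]
force: [0.3, -0.2, 1.5]
position: [550.9, 61.0, 105.9]
force: [1.4, -0.7, 0.7]
```

```bash
for i in 1 2 3 4; do python3 shift.py '[[0,0,0.7,0,0,0],[0,0,0,0,0,0],[0,0,0,0,0,0]]' | grep -E "pos|^force"; done
```

```text
position: [550.9, 61.0, 105.3]
force: [1.2, 0.4, 1.7]
position: [550.9, 61.0, 104.6]
force: [0.2, 0.6, 2.3]
position: [551.0, 61.0, 104.5]
force: [-0.9, -1.1, 8.0]
position: [551.0, 61.0, 104.4]
force: [-2.8, 0.0, 12.4]
```

```bash
python3 shift.py '[[0,0,-25,0,0,0],[42,-14.5,0,0,0,0],[42,-14.5,0,0,0,0],[42,-14.5,0,0,0,0],[42,-14.5,0,0,0,0],[42,-14.5,0,0,0,0],[42,-14.5,0,0,0,0],[0,0,0,0,0,0],[0,0,0,0,0,0],[0,0,0,0,0,0]]'; python3 - <<'E'
from h import *
im=viewer.capture("top")[:,:,::-1];cv2.imwrite("pics/top1.png",im)
c=viewer.calibration("top");buttons(im,c,[(337.6,207.7),(379.8,218.2)],6,107.5,60,165)
togo([526.5,326.5,108.5],-13.8)
E
```

```text
time: 9.25
position: [526.0, 324.6, 127.6]
eef_rot: [0.001, 0.787, 0.617, -0.001]
force: [0.3, 0.4, 1.0]
finger_gap: -0.4
gripper_force: 0.0
seed [337.6 207.7] px [337.6 207.6] area 87 wh [10 11] -> [550.1  58.4 107.5]
seed [379.8 218.2] px [379.8 218.2] area 98 wh [11 11] -> [513.6 -88.6 107.5]
TCP [526.3 324.2 127.7] tool y dir -13.8 zaxis [-0.001 -0.002 -1.   ] tool dx [ 2.3 -0.3 19.2]
rotvec (tool) [-0.     0.002 -0.   ]
```

```bash
python3 shift.py '[[2,0,6,0,0,0],[0,0,7,0,0,0],[0,0,6,0,0,0],[0,0,0,0,0,0],[0,0,0,0,0,0]]' | grep -E "pos|^force"; for i in 1 2 3 4 5 6; do python3 shift.py '[[0,0,0.7,0,0,0],[0,0,0,0,0,0]]' | grep -E "pos|^force"; done
```

```text
position: [526.3, 328.1, 108.8]
force: [0.1, 0.6, -0.5]
position: [526.3, 328.4, 108.5]
force: [0.5, 0.1, 0.0]
position: [526.4, 328.4, 107.7]
force: [-0.6, -1.0, -0.9]
position: [526.5, 328.4, 107.5]
force: [-1.9, -0.4, 4.5]
position: [526.4, 328.4, 106.5]
force: [-0.9, -0.4, 2.1]
position: [526.3, 328.3, 105.2]
force: [0.9, -1.0, 0.1]
position: [526.4, 328.4, 104.7]
force: [-0.1, -1.2, 0.0]
```

```bash
python3 shift.py '[[0,0,0.8,0,0,0],[0,0,0.5,0,0,0],[0,0,0,0,0,0]]' | grep -E "pos|^force"; python3 shift.py '[[0,0,-20,0,0,0],[-7.5,-33.5,0,0,0,0],[-7.5,-33.5,0,0,0,0],[-7.5,-33,0,0,0,0],[0,0,5,0,0,0],[0,0,5,0,0,0],[0,0,5,0,0,0],[0,0,0,0,0,0],[0,0,0,0,0,0]]';  python3 - <<'E'
from h import *
togo([424,330.7,108.5],-13.8)
E
```

```text
position: [526.5, 328.4, 104.6]
force: [-1.7, -1.1, 6.5]
time: 12.2
position: [424.8, 329.9, 108.2]
eef_rot: [0.0, 0.787, 0.617, -0.0]
force: [-0.6, -0.4, -0.4]
finger_gap: 0.4
gripper_force: 0.0
TCP [424.8 329.9 108.2] tool y dir -13.8 zaxis [ 0. -0. -1.] tool dx [ 0.6 -1.  -0.3]
rotvec (tool) [0.    0.    0.001]
```

```bash
for i in 1 2 3 4 5; do python3 shift.py '[[0,0,0.7,0,0,0],[0,0,0,0,0,0]]' | grep -E "pos|^force"; done;  python3 shift.py '[[0,0,0.8,0,0,0],[0,0,0.5,0,0,0],[0,0,0,0,0,0]]' | grep -E "pos|^force"
```

```text
position: [424.2, 330.0, 107.8]
force: [-1.0, -0.4, -0.2]
position: [424.2, 330.2, 107.6]
force: [-0.7, -0.5, 2.9]
position: [424.2, 330.2, 106.8]
force: [-0.4, -1.0, 3.8]
position: [423.7, 330.2, 105.6]
force: [-0.2, -0.0, -0.6]
position: [423.7, 330.2, 104.8]
force: [0.4, 0.3, 0.2]
position: [423.9, 330.3, 104.5]
force: [-1.1, -0.6, 7.8]
```

```bash
python3 shift.py '[[0,0,-15,0,0,0],[0,0,-12,0,0,0],[0,0,0,0,0,0],[0,0,0,0,0,0],[0,0,0,0,0,0],[0,0,0,0,0,0],[0,0,0,0,0,0]]' 85 ; python3 - <<'E'
from h import *
togo([424,330.4,52],-13.8)
E
```

```text
time: 14.2
position: [423.7, 330.0, 130.4]
eef_rot: [0.0, 0.786, 0.618, -0.0]
force: [-0.1, 0.3, 0.5]
finger_gap: 84.9
gripper_force: 0.0
TCP [423.7 330.  130.4] tool y dir -13.7 zaxis [-0.001 -0.001 -1.   ] tool dx [ 0.5  0.2 78.4]
rotvec (tool) [-0.     0.001  0.002]
```

```bash
python3 shift.py '[[0.5,0,20,0,0,0],[0,0,25,0,0,0],[0,0,23,0,0,0],[0,0,10,0,0,0],[0,0,0,0,0,0],[0,0,0,0,0,0]]'; python3 shift.py '[[0,0,0,0,0,0],[0,0,0,0,0,0],[0,0,0,0,0,0],[0,0,0,0,0,0],[0,0,0,0,0,0],[0,0,0,0,0,0]]' 50 40
```

```text
time: 14.8
position: [424.3, 331.0, 53.2]
eef_rot: [-0.0, 0.786, 0.618, 0.0]
force: [0.4, 0.4, 0.2]
finger_gap: 84.7
gripper_force: 0.0
time: 15.4
position: [423.9, 331.3, 54.3]
eef_rot: [-0.0, 0.786, 0.618, 0.001]
force: [-2.0, -0.1, 6.7]
finger_gap: 62.6
gripper_force: 42.8
```

```bash
python3 shift.py '[[0,0,-10,0,0,0],[0,0,-25,0,0,0],[0,0,-25,0,0,0],[0,0,-20,0,0,0],[0,0,0,0,0,0],[0,0,0,0,0,0],[0,0,0,0,0,0]]'; python3 - <<'E'
from h import *
im,c,M=wrist("w2")
togo([532,-15,132],-13.8)
E
```

```text
time: 16.1
position: [423.4, 329.9, 131.9]
eef_rot: [0.0, 0.786, 0.618, -0.001]
force: [-0.6, -0.3, -3.0]
finger_gap: 62.3
gripper_force: 45.6
TCP [423.3 330.  131.7] tool y dir -13.7 zaxis [-0.002 -0.002 -1.   ] tool dx [-3.094e+02  1.872e+02  1.000e-01]
rotvec (tool) [-0.001  0.002  0.002]
```

View pics/w2.png

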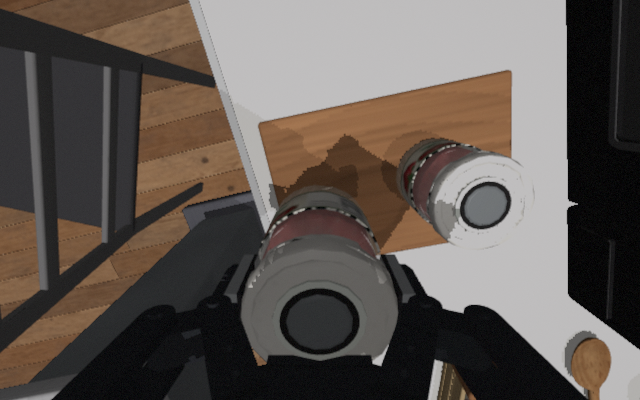

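```bash
python3 shift.py '[[0,0,-22,0,0,0],[-11,7,-23,0,0,0],[-30,18,0,0,0,0],[-35,21,0,0,0,0],[-35,21,0,0,0,0],[-35,21,0,0,0,0],[-35,21,0,0,0,0],[-35,21,0,0,0,0],[-35,21,0,0,0,0],[-35,21,0,0,0,0],[-23,15,0,0,0,0],[0,0,0,0,0,0]]' ; python3 shift.py '[[0,0,0,0,0,0],[0,0,0,0,0,0]]'; python3 - <<'E'
from h import *
im=viewer.capture("top")[:,:,::-1];cv2.imwrite("pics/top2.png",im)
im,c,M=wrist("w3")
togo([532,-15,110],-13.8)
print(proj(c,[532,-15,8],M),proj(c,[550,58.6,107.5],M))
E
```

```text
time: 17.35
position: [533.1, -19.8, 176.6]
eef_rot: [0.001, 0.789, 0.615, -0.001]
force: [-0.4, 0.2, -3.4]
finger_gap: 62.5
gripper_force: 46.0
time: 17.55
position: [531.8, -12.5, 177.1]
eef_rot: [-0.001, 0.786, 0.618, -0.0]
force: [-0.4, 0.7, -2.7]
finger_gap: 62.7
gripper_force: 46.0
TCP [532.1 -12.3 177.5] tool y dir -13.6 zaxis [-0.001  0.001 -1.   ] tool dx [-2.7  0.6 67.5]
rotvec (tool) [-0.001 -0.     0.004]
[318.7874757  189.47888287] [318.74277948 121.41066442]
```

View pics/w3.png

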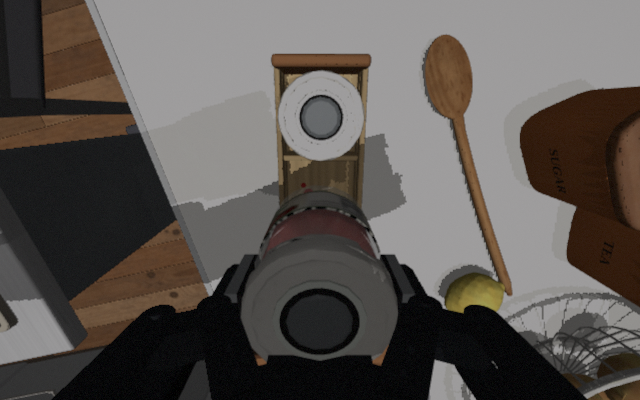

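```bash
python3 - <<'E'
from h import *
s=manip.read_state();c=viewer.calibration("wrist");T=np.eye(4);T[:3,:3]=rot(s).as_matrix();T[:3,3]=s["position"];M=T@c["mount"]
a=np.array([.2385,.971,0])
im=cv2.imread("pics/w3.png");g=cv2.cvtColor(im,cv2.COLOR_BGR2GRAY)
print("col292 rows",list(zip(range(48,72),g[48:72,300:340].mean(1).astype(int))));print(list(zip(range(148,166),g[148:166,292:350].mean(1).astype(int))))
for n,v,z in(("end outer",54,60),("end inner",67,60),("div",154,46),("div",160,46),("button",117.5,107.5)):
    P=plane(c,320,v,z,M);print(n,P.round(1),"along axis from centre",((P-[532,-15,0])@a).round(1))
m=cv2.imread("pics/top2.png");ct=viewer.calibration("top");print(s["position"])
E
```

```text
col292 rows [(48, np.int64(156)), (49, np.int64(156)), (50, np.int64(156)), (51, np.int64(156)), (52, np.int64(156)), (53, np.int64(131)), (54, np.int64(62)), (55, np.int64(73)), (56, np.int64(80)), (57, np.int64(86)), (58, np.int64(87)), (59, np.int64(87)), (60, np.int64(87)), (61, np.int64(87)), (62, np.int64(85)), (63, np.int64(78)), (64, np.int64(70)), (65, np.int64(63)), (66, np.int64(45)), (67, np.int64(23)), (68, np.int64(20)), (69, np.int64(20)), (70, np.int64(38)), (71, np.int64(71))]
[(148, np.int64(156)), (149, np.int64(154)), (150, np.int64(149)), (151, np.int64(143)), (152, np.int64(138)), (153, np.int64(133)), (154, np.int64(127)), (155, np.int64(127)), (156, np.int64(128)), (157, np.int64(124)), (158, np.int64(116)), (159, np.int64(104)), (160, np.int64(86)), (161, np.int64(73)), (162, np.int64(75)), (163, np.int64(75)), (164, np.int64(72)), (165, np.int64(72))]
end outer [562.9 107.3  60. ] along axis from centre 126.1
end inner [560.7  98.   60. ] along axis from centre 116.6
div [543.8  27.7  46. ] along axis from centre 44.3
div [542.5  22.3  46. ] along axis from centre 38.7
button [551.6  60.9 107.5] along axis from centre 78.4
[532.09724941 -12.26633648 177.47642592]
```

```bash
python3 - <<'E'
from h import *
s=manip.read_state();c=viewer.calibration("wrist");T=np.eye(4);T[:3,:3]=rot(s).as_matrix();T[:3,3]=s["position"];M=T@c["mount"]
print(proj(c,s["position"]+[0,0,50.2],M))
im=cv2.imread("pics/w3.png");g=cv2.cvtColor(im,cv2.COLOR_BGR2GRAY)
m=((g<45)).astype(np.uint8);n,l,st,ce=cv2.connectedComponentsWithStats(np.ascontiguousarray(m[280:355,275:365]))
for i in range(1,n):
    if st[i][4]>100: print(st[i]+[275,280,0,0,0],ce[i]+[275,280])
print(np.round([proj(c,s["position"]+[.2385*d,.971*d,50.2],M) for d in(-5,5)],1))
m=cv2.imread("pics/top2.png");ct=viewer.calibration("top");P=proj(ct,s["position"]+[0,0,80]);print(P)
E
```

```text
[315.92482359 327.68519636]
[ 280  288   80   67 4163] [319.09128033 321.11001681]
[[315.9 338.1]
 [315.9 317. ]]
[359.65875949 206.0106625 ]
```

```bash
python3 shift.py '[[-2.5,0.5,15,0,0,0],[0,0,30,0,0,0],[0,0,25,0,0,0],[0,0,0,0,0,0],[0,0,0,0,0,0],[0,0,0,0,0,0]]'; python3 - <<'E'
from h import *
togo([532,-14.8,56],-13.8)
E
```

```text
time: 18.25
position: [533.6, -15.8, 109.1]
eef_rot: [0.001, 0.786, 0.618, 0.001]
force: [0.6, 0.1, -3.3]
finger_gap: 62.8
gripper_force: 46.3
TCP [533.6 -15.8 109.1] tool y dir -13.6 zaxis [ 0.003  0.    -1.   ] tool dx [ 0.6 -1.9 53.1]
rotvec (tool) [ 0.002 -0.001  0.003]
```

```bash
python3 shift.py '[[0.5,-1,10,0,0,0],[0,0,10,0,0,0],[0,0,10,0,0,0],[0,0,10,0,0,0],[0,0,0,0,0,0],[0,0,0,0,0,0]]'; python3 - <<'E'
from h import *
togo([532,-14.8,56],-13.8)
E
```

```text
time: 18.85
position: [531.4, -15.6, 67.3]
eef_rot: [-0.0, 0.786, 0.618, -0.0]
force: [0.5, 1.0, -3.4]
finger_gap: 62.7
gripper_force: 46.3
TCP [531.4 -15.6  67.3] tool y dir -13.7 zaxis [-0.001  0.    -1.   ] tool dx [ 0.9  0.4 11.3]
rotvec (tool) [-0.001  0.     0.002]
```

No contact with the dividers; the jar is inside the cell. Lower onto the floor.

```bash
python3 shift.py '[[0.5,0.3,4,0,0,0],[0,0,4,0,0,0],[0,0,2,0,0,0],[0,0,0,0,0,0],[0,0,0,0,0,0]]'|grep -E "pos|^force"; for i in 1 2 3; do python3 shift.py '[[0,0,1,0,0,0],[0,0,0,0,0,0]]' | grep -E "pos|^force"; done
```

```text
position: [532.1, -15.2, 57.8]
force: [0.1, -0.9, -3.2]
position: [532.0, -15.2, 56.9]
force: [0.4, 0.6, -3.8]
position: [532.0, -15.3, 55.8]
force: [0.2, 0.3, -3.7]
position: [531.9, -15.2, 54.7]
force: [-0.1, 0.1, -3.6]
```

```bash
for i in 1 2 3; do python3 shift.py '[[0,0,0.8,0,0,0],[0,0,0,0,0,0]]' | grep -E "pos|^force"; done
```

```text
position: [532.1, -15.2, 54.4]
force: [-1.0, -0.3, 0.9]
position: [532.1, -15.2, 54.4]
force: [-2.8, -0.6, 9.3]
position: [532.1, -15.3, 54.3]
force: [-5.1, -0.3, 16.9]
```

```bash
python3 shift.py '[[0,0,-2,0,0,0],[0,0,0,0,0,0],[0,0,0,0,0,0],[0,0,0,0,0,0],[0,0,0,0,0,0],[0,0,0,0,0,0]]' 85; python3 shift.py '[[0,0,-15,0,0,0],[0,0,-35,0,0,0],[0,0,-30,0,0,0],[25,0,0,0,0,0],[25,0,0,0,0,0],[24,0,0,0,0,0],[0,0,0,0,0,0],[0,0,0,0,0,0],[0,0,0,0,0,0]]'; python3 - <<'E'
from h import *
im=viewer.capture("top")[:,:,::-1];cv2.imwrite("pics/top3.png",im)
im,c,M=wrist("w4")
togo([550.3,59.3,52],-13.8)
E
```

```text
time: 21.15
position: [532.0, -15.2, 54.2]
eef_rot: [-0.0, 0.786, 0.618, -0.0]
force: [0.4, 0.2, 0.1]
finger_gap: 84.7
gripper_force: 0.0
time: 22.05
position: [549.1, 55.3, 134.2]
eef_rot: [0.0, 0.787, 0.617, -0.001]
force: [0.4, -0.2, 0.9]
finger_gap: 84.9
gripper_force: 0.0
TCP [549.3  55.2 134.3] tool y dir -13.8 zaxis [-0.001 -0.001 -1.   ] tool dx [ 4.3  0.  82.3]
rotvec (tool) [-0.     0.001 -0.   ]
```

View pics/w4.png

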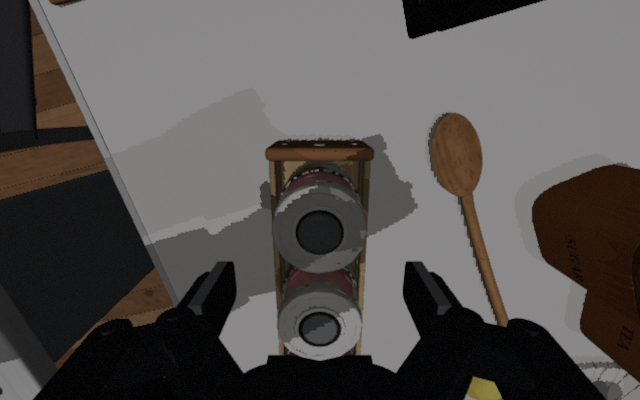

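```bash
python3 - <<'E'
from h import *
s=manip.read_state();c=viewer.calibration("wrist");T=np.eye(4);T[:3,:3]=rot(s).as_matrix();T[:3,3]=s["position"];M=T@c["mount"]
print(proj(c,[550.3,59.3,107.5],M),proj(c,[532,-15,104.5],M),proj(c,s["position"]+[0,0,0],M))
print(plane(c,320,232,107.5,M),plane(c,320,327.5,104.5,M))
E
```

```text
[317.23097406 236.74273025] [317.4494871  331.70513868] [316.91991661 263.66454699]
[552.78460405  62.05080341 107.5       ] [534.68410355 -11.82929565 104.5       ]
```

```bash
python3 shift.py '[[4,0,20,0,0,0],[0,0,25,0,0,0],[0,0,25,0,0,0],[0,0,11,0,0,0],[0,0,0,0,0,0],[0,0,0,0,0,0]]'|grep -E "pos|^force"; python3 shift.py '[[0,0,0,0,0,0],[0,0,0,0,0,0],[0,0,0,0,0,0],[0,0,0,0,0,0],[0,0,0,0,0,0],[0,0,0,0,0,0]]' 50 40; python3 shift.py '[[0,0,-10,0,0,0],[0,0,-25,0,0,0],[0,0,-25,0,0,0],[0,0,-25,0,0,0],[0,0,-25,0,0,0],[0,0,-10,0,0,0],[0,0,0,0,0,0],[0,0,0,0,0,0]]'; python3 - <<'E'
from h import *
im=cv2.imread("pics/top3.png");cv2.imwrite("pics/traycrop.png",cv2.resize(im[185:280,400:490],None,fx=6,fy=6,interpolation=cv2.INTER_CUBIC))
togo([415,-290,175],-13.8)
E
```

```text
position: [550.9, 60.3, 53.9]
force: [0.2, 0.3, 1.0]
time: 23.35
position: [551.1, 60.6, 55.0]
eef_rot: [0.001, 0.786, 0.618, 0.001]
force: [-1.7, -0.4, 5.8]
finger_gap: 62.4
gripper_force: 43.1
time: 24.15
position: [549.8, 60.4, 172.8]
eef_rot: [-0.0, 0.786, 0.618, -0.001]
force: [0.2, 0.1, -3.1]
finger_gap: 62.4
gripper_force: 45.2
TCP [549.8  60.4 172.8] tool y dir -13.7 zaxis [-0.001 -0.    -1.   ] tool dx [-372.3  -48.    -1.9]
rotvec (tool) [-0.001  0.001  0.002]
```

View pics/traycrop.png

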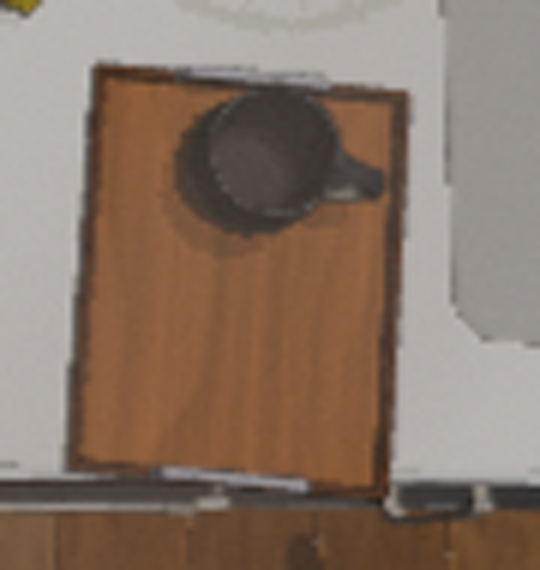

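```bash
python3 - <<'E'
from h import *
c=viewer.calibration("top");f=lambda x,y,z:plane(c,400+x/6-.4,185+y/6-.4,z)
P=np.array([f(x,y,20) for x,y in((97,65),(408,93),(385,495),(70,468))]);ctr=P.mean(0);print(P.round(0),ctr,np.linalg.norm(P-np.roll(P,-1,0),axis=1).round())
ex=(P[0]+P[1]-P[2]-P[3])/2;ex/=np.linalg.norm(ex);ey=np.array([-ex[1],ex[0],0]);print("mug",(f(273,152,105)).round(),((f(273,152,105)-ctr)@np.c_[ex,ey]).round())
t=ctr-58*ex;print("target",t,"yaw",np.degrees(np.arctan2(ex[1],ex[0])))
togo([t[0],t[1],175],-13.8)
E
```

```text
[[ 611. -228.   20.]
 [ 595. -417.   20.]
 [ 351. -395.   20.]
 [ 365. -208.   20.]] [ 480.27739824 -312.05436657   20.        ] [189. 245. 188. 247.]
mug [ 545. -316.  105.] [64.  2.]
target [ 422.49909691 -306.98801723   20.        ] yaw -5.01122165934647
TCP [549.8  60.4 172.8] tool y dir -13.7 zaxis [-0.001 -0.    -1.   ] tool dx [-387.1  -36.7   -1.9]
rotvec (tool) [-0.001  0.001  0.002]
```

```bash
python3 shift.py '[[-17,-1,0,0,0,0],[-37,-4,0,0,0,0],[-37,-4,0,0,0,0],[-37,-4,0,0,0,0],[-37,-4,0,0,0,0],[-37,-4,0,0,0,0],[-37,-4,0,0,0,0],[-37,-4,0,0,0,0],[-37,-3,0,0,0,0],[-37,-3,0,0,0,0],[-25,-2,0,0,0,0],[-12,0,0,0,0,0]]' ; python3 shift.py '[[0,0,20,0,0,0],[0,0,30,0,0,0],[0,0,10,0,0,0],[0,0,0,0,0,0],[0,0,0,0,0,0],[0,0,0,0,0,0]]'; python3 - <<'E'
from h import *
im,c,M=wrist("w5")
togo([422.5,-307,56],-13.8)
E
```

```text
time: 25.35
position: [419.6, -310.0, 172.2]
eef_rot: [-0.001, 0.788, 0.616, -0.001]
force: [0.6, 0.4, -2.9]
finger_gap: 62.9
gripper_force: 45.2
time: 25.95
position: [423.8, -306.9, 114.4]
eef_rot: [0.001, 0.786, 0.618, 0.0]
force: [-0.7, -0.1, -2.9]
finger_gap: 62.3
gripper_force: 45.5
TCP [ 423.8 -307.   114.5] tool y dir -13.7 zaxis [ 0.002 -0.001 -1.   ] tool dx [-0.3 -1.3 58.5]
rotvec (tool) [0.002 0.001 0.002]
```

View pics/w5.png

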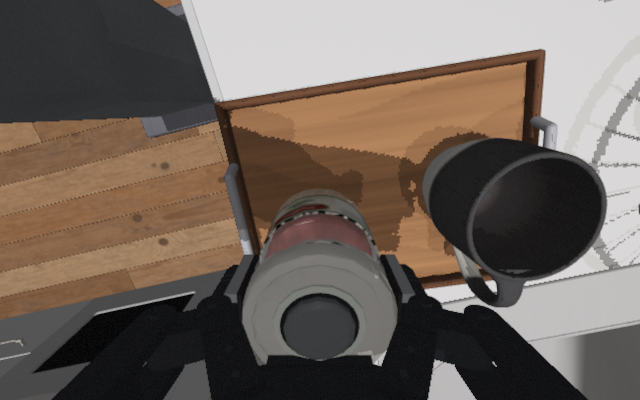

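```bash
python3 shift.py '[[0,-1,12,0,0,0],[0,0,15,0,0,0],[0,0,12,0,0,0],[0,0,10,0,0,0],[0,0,5,0,0,0],[0,0,2,0,0,0],[0,0,0,0,0,0],[0,0,0,0,0,0]]'|grep -E "pos|^force"; for i in 1 2 3; do python3 shift.py '[[0,0,0.9,0,0,0],[0,0,0,0,0,0]]' | grep -E "pos|^force"; done
```

```text
position: [422.3, -306.6, 57.8]
force: [-0.0, -0.4, -3.3]
position: [422.1, -306.6, 56.8]
force: [-0.2, 0.4, -2.1]
position: [421.9, -306.5, 55.6]
force: [-0.2, -0.6, -3.0]
position: [422.0, -306.5, 55.0]
force: [-0.9, -0.3, 2.6]
```

```bash
python3 shift.py '[[0,0,-0.5,0,0,0],[0,0,0,0,0,0],[0,0,0,0,0,0],[0,0,0,0,0,0],[0,0,0,0,0,0],[0,0,0,0,0,0]]' 85; python3 shift.py '[[0,0,-15,0,0,0],[0,0,-35,0,0,0],[0,0,-35,0,0,0],[20,-3,0,0,0,0],[45,-4,0,0,0,0],[45,-4,0,0,0,0],[45,-4,0,0,0,0],[45,-4,0,0,0,0],[45,-3,0,0,0,0],[45,-3,0,0,0,0],[45,-3,0,0,0,0],[45,-3,0,0,0,0]]'; python3 shift.py '[[45,-3,0,0,0,0],[45,-3,0,0,0,0],[45,-3,0,0,0,0],[45,-3,0,0,0,0],[45,-3,0,0,0,0],[32,-3,0,0,0,0],[0,0,0,0,0,0],[0,0,0,0,0,0],[0,0,0,0,0,0]]'; python3 - <<'E'
from h import *
togo([526.5,327,52],-13.8)
im,c,M=wrist("w6")
print(proj(c,[526.5,327,104.5],M))
buttons(im,c,[(320,235)],22,104.5,20,75,M)
E
```

```text
time: 28.0
position: [422.0, -306.4, 55.2]
eef_rot: [0.0, 0.786, 0.618, 0.0]
force: [-0.4, 0.4, 0.9]
finger_gap: 84.8
gripper_force: 0.0
time: 29.2
position: [481.9, 71.9, 140.3]
eef_rot: [0.0, 0.786, 0.618, 0.0]
force: [1.2, 0.1, -0.3]
finger_gap: 85.0
gripper_force: 0.0
time: 30.1
position: [525.1, 322.1, 140.0]
eef_rot: [0.001, 0.787, 0.617, -0.001]
force: [0.4, -0.6, -0.0]
finger_gap: 85.0
gripper_force: 0.0
TCP [525.1 322.1 140. ] tool y dir -13.8 zaxis [-0.001 -0.002 -1.   ] tool dx [ 5.3  0.2 87.9]
rotvec (tool) [-0.     0.002  0.   ]
[317.48860901 230.06132541]
seed [320 235] px [320.2 228.4] area 927 wh [40 31] -> [528.6 327.8 104.5]
```

```bash
python3 shift.py '[[4.5,0,20,0,0,0],[0,0,30,0,0,0],[0,0,25,0,0,0],[0,0,12,0,0,0],[0,0,0,0,0,0],[0,0,0,0,0,0]]'|grep -E "pos|^force"; python3 shift.py '[[0,0,0,0,0,0],[0,0,0,0,0,0],[0,0,0,0,0,0],[0,0,0,0,0,0],[0,0,0,0,0,0],[0,0,0,0,0,0]]' 50 40; python3 shift.py '[[0,0,-10,0,0,0],[0,0,-25,0,0,0],[0,0,-25,0,0,0],[0,0,-25,0,0,0],[0,0,-25,0,0,0],[0,0,-10,0,0,0],[0,0,0,0,0,0],[0,0,0,0,0,0]]'; python3 - <<'E'
from h import *
im,c,M=wrist("w7")
togo([550,58.8,110],-13.8)
E
```

```text
position: [526.9, 328.1, 54.0]
force: [-0.9, 0.3, -0.3]
time: 31.35
position: [527.6, 328.8, 55.1]
eef_rot: [0.0, 0.786, 0.618, 0.002]
force: [0.7, 0.1, 5.6]
finger_gap: 62.3
gripper_force: 43.3
time: 32.15
position: [525.4, 327.9, 172.3]
eef_rot: [-0.0, 0.786, 0.618, -0.001]
force: [-0.7, 0.1, -3.8]
finger_gap: 62.5
gripper_force: 45.6
TCP [525.2 327.7 171.7] tool y dir -13.7 zaxis [-0.002 -0.002 -1.   ] tool dx [-255.3   87.9   62.1]
rotvec (tool) [-0.002  0.002  0.002]
```

```bash
python3 shift.py '[[-13,4,0,0,0,0],[-30,10,0,0,0,0],[-35,12,0,0,0,0],[-35,12,0,0,0,0],[-35,12,0,0,0,0],[-35,12,0,0,0,0],[-35,12,0,0,0,0],[-25,9,0,0,0,0],[-12,5,0,0,0,0],[0,0,0,0,0,0],[0,0,0,0,0,0],[0,0,0,0,0,0]]' ; python3 shift.py '[[0,0,20,0,0,0],[0,0,30,0,0,0],[0,0,12,0,0,0],[0,0,0,0,0,0],[0,0,0,0,0,0],[0,0,0,0,0,0]]'; python3 - <<'E'
from h import *
im,c,M=wrist("w8")
togo([550,58.8,68],-13.8)
for n in("w3","w7","w8"):
    g=cv2.cvtColor(cv2.imread(f"pics/{n}.png"),cv2.COLOR_BGR2GRAY)
    lid=((g>50)&(g<140)).astype(np.uint8)[290:345,255:385]
    cs=g[290:356,300:340];print(n,"button top row",290+np.argmin(np.diff(cv2.GaussianBlur(cs.mean(1).astype(np.float32),(1,3),0).ravel())[:20]), "col edges of button row 320",[int(x) for x in 255+np.where(np.abs(np.diff(g[318:322,255:385].mean(0)))>12)[0]])
a=np.hstack([cv2.imread(f"pics/{n}.png")[40:356,225:415] for n in("w3","w7","w8")]);cv2.imwrite("pics/cmp.png",a)
E
```

```text
time: 33.4
position: [551.0, 62.3, 173.1]
eef_rot: [-0.001, 0.785, 0.619, 0.0]
force: [0.3, 0.7, -4.0]
finger_gap: 62.4
gripper_force: 45.6
time: 34.0
position: [552.4, 60.4, 112.4]
eef_rot: [0.001, 0.786, 0.618, 0.001]
force: [0.2, 0.1, -3.6]
finger_gap: 62.5
gripper_force: 45.9
TCP [552.4  60.2 112.4] tool y dir -13.7 zaxis [ 0.002  0.    -1.   ] tool dx [-1.9 -2.1 44.4]
rotvec (tool) [ 0.002 -0.001  0.002]
w3 button top row 291 col edges of button row 320 [278, 279, 352, 358, 359]
w7 button top row 291 col edges of button row 320 [278, 279, 280, 286, 287, 351, 357, 358, 359]
w8 button top row 291 col edges of button row 320 [279, 280, 351, 357, 358, 359]
```

View pics/cmp.png

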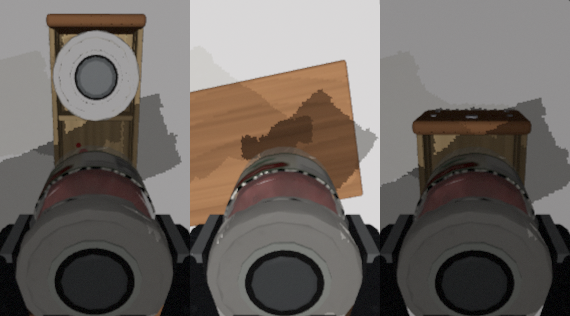

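```bash
python3 shift.py '[[-1.5,-1.5,10,0,0,0],[0,0,5,0,0,0],[0,0,0,0,0,0],[0,0,0,0,0,0]]'; python3 - <<'E'
from h import *
togo([550,58.8,68],-13.8)
E
```

```text
time: 34.45
position: [549.4, 58.7, 96.0]
eef_rot: [-0.0, 0.786, 0.618, -0.0]
force: [-0.8, 0.2, -3.4]
finger_gap: 62.5
gripper_force: 45.9
TCP [549.4  58.7  96. ] tool y dir -13.7 zaxis [-0. -0. -1.] tool dx [ 0.3  0.6 28. ]
rotvec (tool) [-0.     0.     0.002]
```

```bash
python3 shift.py '[[0.2,0.3,9,0,0,0],[0,0,9,0,0,0],[0,0,9,0,0,0],[0,0,7,0,0,0],[0,0,3,0,0,0],[0,0,0,0,0,0],[0,0,0,0,0,0]]'|grep -E "pos|^force"; for i in 1 2 3 4; do python3 shift.py '[[0,0,0.9,0,0,0],[0,0,0,0,0,0]]' | grep -E "pos|^force"; done
```

```text
position: [550.0, 58.9, 59.3]
force: [-0.0, 0.7, -4.4]
position: [550.1, 58.9, 58.6]
force: [-0.6, 0.3, -3.8]
position: [549.9, 58.9, 57.5]
force: [-0.4, 0.7, -4.3]
position: [549.8, 58.8, 56.4]
force: [-1.3, 0.0, -3.9]
position: [549.8, 58.9, 55.5]
force: [-0.3, -0.1, -4.0]
```

```bash
for i in 1 2; do python3 shift.py '[[0,0,0.8,0,0,0],[0,0,0,0,0,0]]' | grep -E "pos|^force"; done;  python3 shift.py '[[0,0,-0.4,0,0,0],[0,0,0,0,0,0],[0,0,0,0,0,0],[0,0,0,0,0,0],[0,0,0,0,0,0],[0,0,0,0,0,0]]' 85; python3 shift.py '[[0,0,-15,0,0,0],[0,0,-35,0,0,0],[0,0,-35,0,0,0],[0,0,-45,0,0,0],[0,0,-45,0,0,0],[0,0,0,0,0,0],[0,0,0,0,0,0]]'; python3 - <<'E'
from h import *
im,c,M=wrist("w9")
im2=viewer.capture("side")[:,:,::-1];cv2.imwrite("pics/side9.png",im2)
b=cv2.resize(im2[140:250,260:390],(473,400),interpolation=cv2.INTER_CUBIC)
cv2.imwrite("pics/end.png",np.hstack([im[:400,225:550],b]))
s=manip.read_state();print(s["position"],s["force"])
E
```

```text
position: [549.9, 58.8, 55.1]
force: [-1.8, -0.3, -0.1]
position: [549.9, 58.8, 55.1]
force: [-3.3, -0.7, 7.6]
time: 36.95
position: [549.9, 58.9, 54.4]
eef_rot: [-0.0, 0.786, 0.618, 0.0]
force: [-0.3, 0.1, 0.5]
finger_gap: 84.8
gripper_force: 0.0
time: 37.65
position: [550.3, 58.9, 230.4]
eef_rot: [0.001, 0.786, 0.618, 0.001]
force: [-0.8, -0.9, -0.4]
finger_gap: 84.8
gripper_force: 0.0
[548.87140459  58.64852591 228.24472238] [-0.25853235  0.53465229 -0.20215062]
```

View pics/end.png

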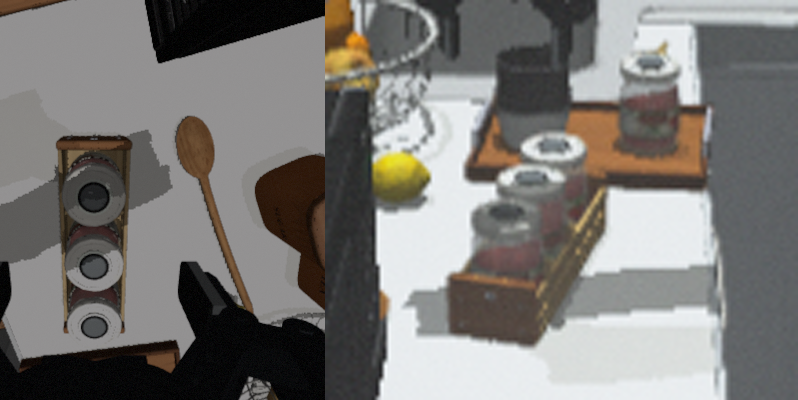

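The left half shows three jars seated upright in the crate, with buttons at (93,197), (93,266) and (93,327). The right half shows the worn jar standing on the tray at (648,100), clear of the mug at (530,100). The gripper is clear of everything.

```bash
python3 -c "
from plant import manip, viewer, close_job
print(close_job())"
```

```text
the job is handed in; nothing more can be done
None
```

The job is handed in: the three sealed jars stand in the crate's cells and the worn jar stands on the tray beside the mug; I don't have the judge's verdict.

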